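Put the tube carousel into hand gear and index it

ROBOT

A 6-joint arm with a two-finger parallel gripper is mounted at the origin on the work surface. World frame = base frame: x ahead of the robot, y to its left, z up, the work surface at z = 0. Lengths are in m, angles in rad, forces in N, time in s.
With the tool pointing down it reaches from about 0.3 to 0.775 m from the base axis. Payload 14.6 kg.
Tool frame: the origin (TCP) lies on the mounting face of the last link; the fingertips stand 199 mm ahead of it and the grasp point (between the pads) lies 180 mm ahead of it; z points along the fingers, y is the line along which they close (so a half turn about z gives the same grasp; the last joint's range is limited). The gripper opens to 94 mm and grips with 3 to 60 N. Pads are 16 mm wide; open, the fingers measure 119 mm over their backs; the gripper's body (75 mm by 177 mm) begins 78 mm behind the grasp point.
Start: joints at [1.266, 0.3, 1.521, -0, 1.321, -0.067], TCP at [0.13, 0.535, 0.405] pointing down, gripper open.
Joint ranges: [-3.03, 3.03], [-0.79, 2.21], [0.23, 2.52], [-1.04, 4.18], [0, 3.07], [-2.55, 2.55]. Speed limits (rad/s): [2.22, 2.22, 2.57, 3.14, 3.14, 3.14].

INTERFACE

Orientations are given as a rotation vector (axis times angle).
In Python, from station import ctrl, eyes gives the robot as it stands. The module is installed in compiled form; this text tells all that it offers.
- The arm moves only by the tool drive_tool, never from a script. Its argument "plan" is a list of rows, each a list of 7 numbers: the shift along the tool's x, y, z in units of 0.2 m (1.0 is 0.2 m), then the turn, a rotation vector about the tool's x, y, z in units of pi rad (1.0 is pi rad), then the opening, from 0 (shut) to 1 (fully open). A call has exactly 10 rows; each row is the pose to reach, as a shift and turn from the pose commanded when the call began, along the tool's axes at that moment, turning the shorter way round; what a row does not reach only later rows make up. A row lasts 1/10 s, in which the tool goes at most 50 mm and 8.59 degrees, less where a joint would pass 70% of its speed; a pose out of reach is approached as far as the arm can. A call with a number of a shift or a turn outside -1 to 1 is refused whole. A call with a gripper value outside its range is refused whole. The fingers move at their own pace and stop on an object; "force" is the grip in N (left out, the last holds). Time passes only in rows, so rows that repeat a pose let the fingers close, or fill a call up. It gives the time, the measured TCP pose, the force, the opening and the grip force at its end, in the units of the state.
- ctrl.observe(): the state, without advancing time (a new reading comes with each control period).
- eyes.capture(name): name is "side" or "top" or "wrist"; returns the picture (384x512x3 uint8, red, green, blue); there is no depth.
- eyes.calibration(name): a dict with "fovy" (degrees; the focal length in pixels is half the picture's height over the tangent of half this angle, whatever the lens; pixels are square), "cx", "cy" (the principal point, pixels), "world_from_camera" (4x4, takes a point from camera to world coordinates). Camera axes: x right, y down, z forward; pixel columns grow to the right and rows downward; lengths in m; the calibration is good to about 2 mm. A picture is of the moment at which its call begins: read the wrist's pose just before it. calibration takes no time and is no camera call; for the wrist camera it gives the pose at the moment of the call.
- ctrl.sign_off(): hands the job in; it is judged then, once.
The state is a dict: "clock": time; "q": joint angles; "qd": joint speeds; "effort": joint torques, N m; "tcp_pos": TCP position; "eef_rot": TCP orientation; "force": force on the tool from outside, world axes, zero at the start; "wrist_torque": the same for the moment, N m; "opening": opening from 0.0 (shut) to 1.0 (fully open); "grip_force": force on a finger pad.
Only numpy, scipy, OpenCV 4.12 (cv2) and the standard library are available. Lean on these libraries where they do the work, as an engineer would, in place of code of your own. Each camera call takes 0.05 s, during which the arm holds its last target. There are 200 camera calls.

TASK

Put the tube mixer into hand gear: rock the black knob on its spindle back and forth while easing it down gently, never forcing the gear teeth against each other (stay below 25 N), until they mesh and the knob is fully home. Then, with the knob, turn the carousel so that its rim tab points at the slender post with the pointed top, and let go, leaving the knob down in gear. Do not turn the carousel by its tubes or plate, and do not disturb the things around it.

Things in the scene. Friction and masses are not known exactly. Their poses are not given: they have to be found in the camera images.
- mixer: tube mixer, fixed to the table: white round housing 190 mm across, 50 mm high. Origin: centre of its underside, on the vertical spindle axis; z up. A small grey box at its -x side. The carousel and the spindle with the gear knob turn about its z axis.
- carousel: aluminium plate 180 mm across (top 65 mm above the table) on the mixer; turns about its axis both ways against 0.2 N m of friction, stays where left. Origin on the axis at table level; x points out from the axis through the rim tab (flat, 12 mm wide, out to 108 mm radius). Nine capped tubes (tops 120 mm above the table) at 74 mm radius; the tenth place, at the tab, is empty.
- hub_foot (a point): foot of the steel hub (60 mm across) in the middle of the carousel's plate, on the axis. The hub carries 6 upward gear teeth 60 degrees apart, 10 mm high; tips 111 to 115 mm above the table. Their exact height and angle to the tab differ each start and are not given. Teeth are rigid and square: they enter only within about 4 degrees either side of a gap; meshed, about 8 degrees of play.
- spindle: the hand spindle that carries the gear knob, turning freely (0.02 N m) with it about the mixer's axis. Origin on the axis at table level; its x axis lies along the knob's grip bar, z up.
- knob_grip (a point): point on the axis in the black grip bar of the knob, 14 mm below its top. Bar: 50 mm long (along spindle x), 16 mm thick (along spindle y: grip across this), 34 mm high. 40 to 55 mm below this point is a steel collar 60 mm across, and under it 6 downward teeth 8 mm long. The point is 185 mm above the table with the knob up, 169 mm fully home.
- gear_knob (a joint): how far the knob is pushed down, m: 0 up, out of gear; tooth tips touch somewhere between 0.007 and 0.011 (at the start they always stand tip on tip, not over a gap); 0.016 fully home in gear. Slides against about 4 N of friction (the knob's 2.5 N weight helps) and stays where left. About 7 N is enough to feel them; pressed harder they drag the carousel along, over 25 N damages them.
- pointer_post: fixed steel post 10 mm thick with a POINTED cone top, 93 mm high, on a 28 mm foot, beside the mixer, 115 to 155 mm from its axis. Origin: centre of its foot on the table. It marks where the tab must point; it is on either side.
- mushroom_post: fixed steel post 10 mm thick with a flat MUSHROOM head 26 mm across, 80 mm high, on the other side of the mixer; not the mark. Origin: centre of its foot.
- specimen_jar: white-capped jar 52 mm across, 65 mm high, loose near the mixer; leave alone. Origin: centre of underside.
- cap_tray: open blue tray 100 x 80 x 35 mm, loose near the mixer; leave alone. Origin: centre of underside.
- reagent_bottle: bottle 48 mm across, 100 mm high, loose; leave alone. Origin: centre of underside.
- beaker: glass beaker 60 mm across, 80 mm high, loose; leave alone. Origin: centre of underside.
- timer: flat grey timer 60 x 70 x 22 mm, loose; leave alone. Origin: centre of underside.
- wipes_box: cardboard box 110 x 110 x 70 mm, loose; leave alone. Origin: centre of underside.
There are look-alikes about, which are no part of the job. What is shaped like the pointer_post but blue or purple is not meant.

How it is judged:
On the way, in this order (a step that is already met when the one before it is completed fails the run):
1. the knob is fully home, in gear (value of joint gear_knob above 0.0135 m), for 0.2 s.
2. the carousel's tab points at the pointed post, knob still in gear (value of joint gear_knob above 0.0135 m and x of pointer_post in the frame of carousel above 0.05 m and y of pointer_post in the frame of carousel between -0.007 and 0.007 m), for 0.2 s.
At the end, for the whole second after the job is handed in: The knob is home in gear (pushed down over 13.5 mm), the carousel is at rest with the line from its axis through its tab passing within 7 mm of the centre of the pointed post, on the tab's side (all of step 2 and angular speed of carousel below 0.05 rad/s); the robot touches nothing.
It fails at once if gear teeth forced against each other with over 25 N (contact force between spindle and carousel above 25 N).
It fails at once if the carousel, its tubes or hub pushed directly by the robot (over 2 N) (contact force between any of the fingers, the arm and carousel above 2 N).
It fails at once if a bystander moved more than 20 mm (distance of any of specimen_jar, cap_tray, reagent_bottle, beaker, timer, wipes_box from where it was at the start of the episode above 0.02 m).
It also fails if it takes over 64 s, if anything falls off the work surface, if the arm or the gripper's body presses on something with over 40 N, if the wrist force passes 120 N, or if a joint passes its speed limit or range.

## Working session

There is one attempt and no reset: what is moved stays moved. The work goes in short steps, Python scripts to look and compute and a tool call to move; the robot and the scene stay as the last step left them, time stands still between calls to the robot, and variables do not carry over. Pictures are saved under pics/ and viewed, at most 10 in all, crops included, and the job is handed in when it is done.

Besides the shell and the picture viewer there is one more tool, called after ">>>" as name([rows], argument=value, ...), one row to a line, values as JSON. drive_tool: Moves the arm, as the interface text tells. Shifts and turns lie within -1 to 1; 1 stands for 0.2 m of shift or pi rad of turn. Its arguments: {"type":"object","properties":{"plan":{"type":"array","items":{"type":"array","items":{"type":"number"}}},"force":{"type":"number"}},"required":["plan"]}

```bash
mkdir -p pics; python3 - <<'E'
from station import ctrl, eyes
import cv2,numpy as np
s=ctrl.observe(); print(s)
for n in ["top","side"]:
    im=eyes.capture(n); cv2.imwrite(f"pics/{n}0.png",cv2.resize(im[...,::-1],(800,600),interpolation=cv2.INTER_CUBIC))
    cv2.imwrite(f"pics/{n}0raw.png",im[...,::-1])
    print(eyes.calibration(n))
E
```

```text
{'clock': 0.0, 'q': array([ 1.26639185e+00,  3.00480899e-01,  1.52160517e+00, -2.57132036e-05,
        1.32069734e+00, -6.65858168e-02]), 'qd': array([-0.00054687,  0.00074416,  0.00067987,  0.00092637,  0.00112066,
       -0.00124569]), 'effort': array([ 1.59705891e-03, -5.31809735e+01, -3.52733624e+01,  7.08385441e-02,
        2.43708916e-02, -9.34445234e-05]), 'tcp_pos': array([0.12955692, 0.53448592, 0.40407063]), 'eef_rot': array([-3.72651807e-01, -3.11921554e+00,  1.84544781e-03]), 'force': array([0.23118068, 0.90418985, 0.43150921]), 'wrist_torque': array([-0.03469123, -0.01647836, -0.03564638]), 'grip_force': 0.0, 'opening': 1.0002734111844118}
{'fovy': 48.27950747871566, 'cx': 262.4399578741834, 'cy': 191.05528895741415, 'world_from_camera': array([[-8.51881681e-05, -9.89966467e-01,  1.41302466e-01,
         3.50297723e-01],
       [-9.99803092e-01,  2.88827279e-03,  1.96325082e-02,
        -2.05015542e-02],
       [-1.98436449e-02, -1.41272970e-01, -9.89771781e-01,
         1.40855324e+00],
       [ 0.00000000e+00,  0.00000000e+00,  0.00000000e+00,
         1.00000000e+00]])}
{'fovy': 43.47767239183158, 'cx': 244.10934673603032, 'cy': 186.40111804324974, 'world_from_camera': array([[ 0.98403295, -0.11395752,  0.13672175,  0.33951421],
       [-0.17785061, -0.59955784,  0.78032016, -1.03624738],
       [-0.00695075, -0.7921768 , -0.61025209,  0.96342641],
       [ 0.        ,  0.        ,  0.        ,  1.        ]])}
```

View pics/top0.png

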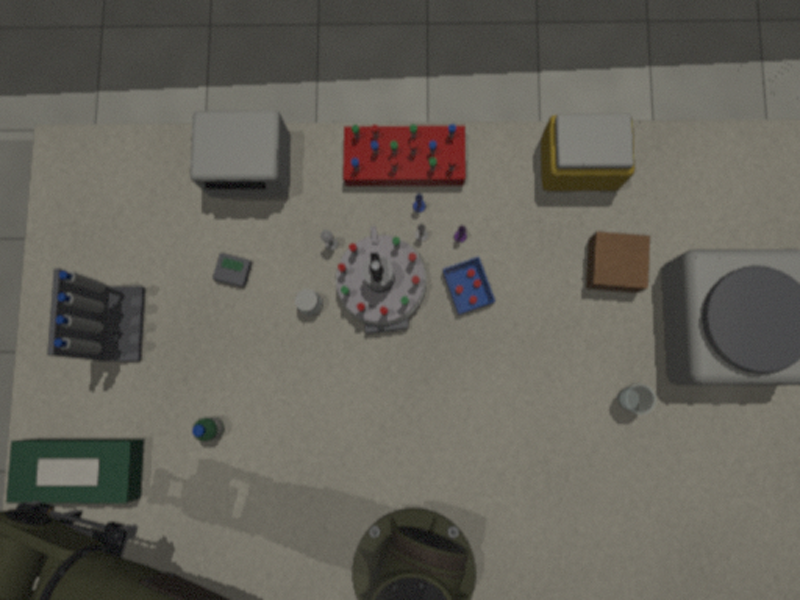

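View pics/side0.png

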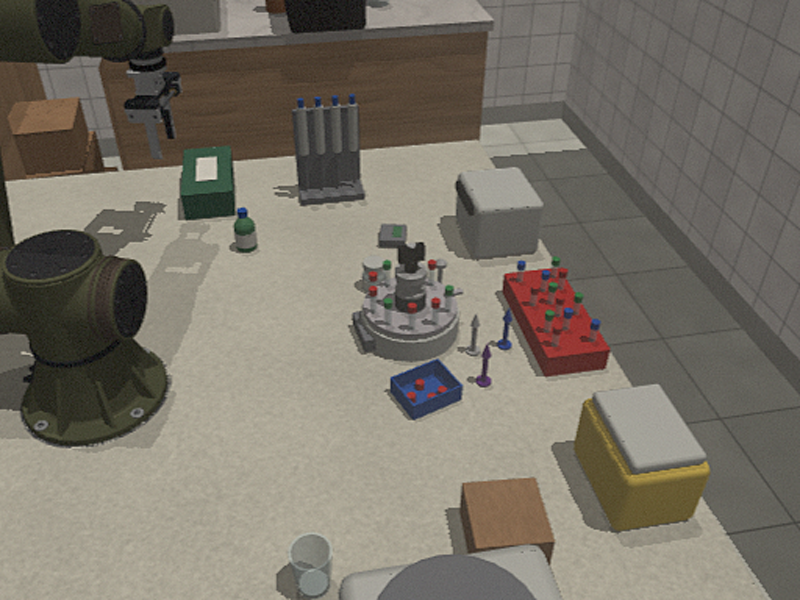

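The top view shows the mixer around (381,282), the grey pointed post near (421,230) on its right and the mushroom near (328,240) on its left. The side view shows the pointed post at (474,335). I'll enlarge both.

```bash
python3 - <<'E'
import cv2
t=cv2.imread("pics/top0raw.png")[130:215,200:312]; s=cv2.imread("pics/side0raw.png")[148:238,210:330]
cv2.imwrite("pics/topc.png",cv2.resize(t,None,fx=7,fy=7,interpolation=cv2.INTER_CUBIC))
cv2.imwrite("pics/sidec.png",cv2.resize(s,None,fx=6.5,fy=6.5,interpolation=cv2.INTER_CUBIC))
E
```

```text
(no output)
```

View pics/topc.png

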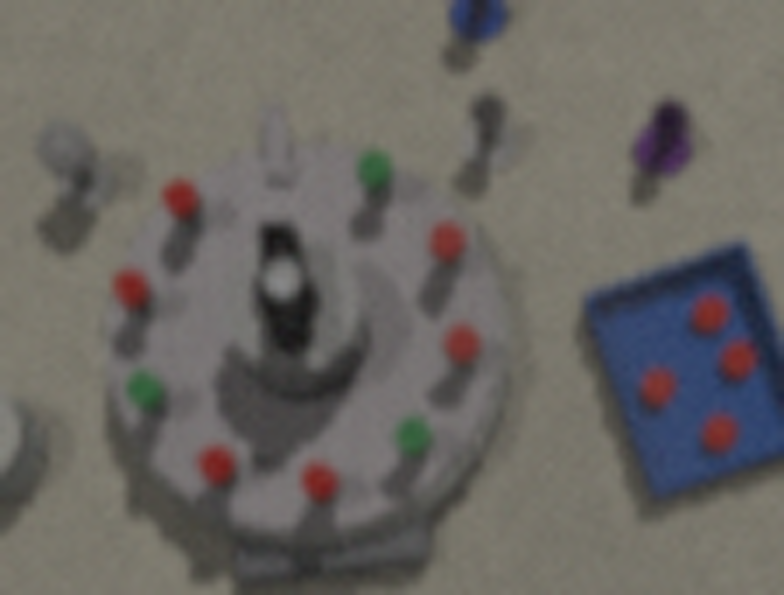

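View pics/sidec.png

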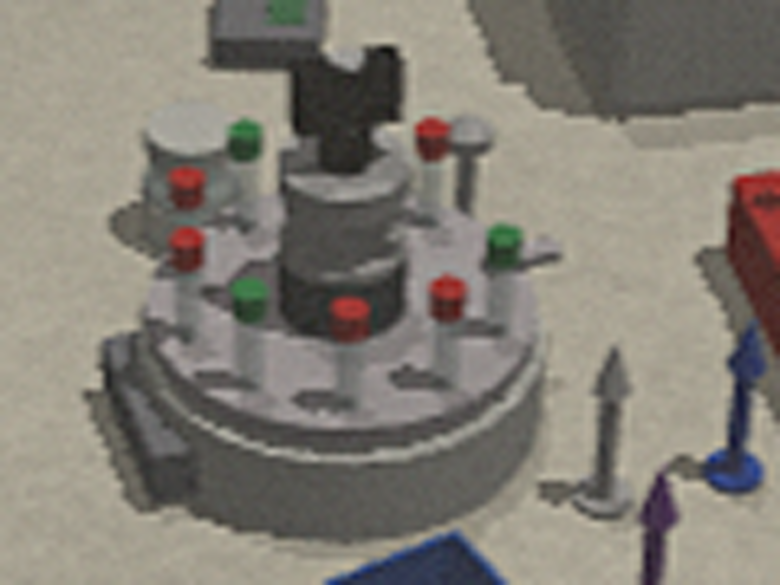

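The enlarged views give the cap centres (9 from the top, 8 from the side), the bar ends at (277,228) and (294,348) in the top crop, and the post tip at (489,103) in the top crop and (613,347) in the side crop.

```bash
cat > h.py <<'E'
import numpy as np
from station import ctrl, eyes
from scipy.optimize import least_squares
def ray(n,p,cal=None):
    c=cal or eyes.calibration(n); f=192/np.tan(np.radians(c["fovy"]/2)); T=np.array(c["world_from_camera"])
    p=np.atleast_2d(p); d=np.c_[(p[:,0]-c["cx"])/f,(p[:,1]-c["cy"])/f,np.ones(len(p))]@T[:3,:3].T
    return T[:3,3],d
def atz(n,p,z,cal=None):
    o,d=ray(n,p,cal); return (o+d*((z-o[2])/d[:,2:]))[:,:2]
def fit(pts,ks,r=.074):
    f=lambda v:np.ravel(np.c_[v[0]+r*np.cos(v[2]+ks*np.pi/5),v[1]+r*np.sin(v[2]+ks*np.pi/5)]-pts)
    s=least_squares(f,[*pts.mean(0),0]); return s.x,np.sqrt(np.mean(s.fun**2))
E
python3 - <<'E'
from h import *
T=lambda p:(np.atleast_2d(p)+.5)/7-.5+[200,130]
S=lambda p:(np.atleast_2d(p)+.5)/6.5-.5+[210,148]
tc=[(182,198),(131,288),(145,388),(217,465),(319,482),(413,435),(462,344),(447,240),(375,168)]
sc=[(432,138),(244,138),(186,187),(186,248),(250,298),(349,318),(447,297),(504,243)]
for n,p,k in (("top",T(tc),np.arange(1,10)),("side",S(sc),np.array([1,3,4,5,6,7,8,9]))):
    x,r=fit(atz(n,p,.116),k); print(n,x[:2],np.degrees(x[2]),r)
print("post tip",atz("top",T((489,103)),.09),atz("side",S((613,350)),.09),"foot",atz("top",T((480,152)),.004), atz("side",S((604,497)),.002))
b=atz("top",T([(277,228),(294,348),(283,280)]),.199);print(b,np.degrees(np.arctan2(*(b[0]-b[1])[::-1])))
print("bar side",atz("side",S([(348,55)]),.2))
print("mush",atz("top",T((66,147)),.08))
E
```

```text
top [0.58593537 0.06812797] 8.209828967542645 0.00042011411050659267
side [0.58667848 0.06451944] 8.264865904331037 0.0005007874535601733
post tip [[ 0.68765264 -0.01643225]] [[ 0.69024586 -0.0203566 ]] foot [[ 0.68557374 -0.01179513]] [[ 0.69256388 -0.01928416]]
[[0.60738256 0.0706703 ]
 [0.5572305  0.06331847]
 [0.58557989 0.06803612]] 8.339639082168466
bar side [[0.58839134 0.0683664 ]]
mush [[0.67066822 0.1760249 ]]
```

```bash
cat >> h.py <<'E'
from scipy.spatial.transform import Rotation as R
def go(x,y,zg,yaw):
    """zg = grasp height, yaw= world direction (deg) of tool y axis; prints plan units"""
    s=ctrl.observe(); R0=R.from_rotvec(s["eef_rot"]); M=R0.as_matrix()
    yv=np.array([np.cos(np.radians(yaw)),np.sin(np.radians(yaw)),0]); z=np.array([0,0,-1.])
    Mt=np.c_[np.cross(yv,z),yv,z]; d=M.T@(np.array([x,y,zg+.18])-s["tcp_pos"])/.2
    print("shift",d.round(4),"turn",(R.from_matrix(M.T@Mt).as_rotvec()/np.pi).round(4),"yaw now",np.degrees(np.arctan2(M[1,1],M[0,1])),"q6",s["q"][5])
E
python3 - <<'E'
from h import *
go(.586,.067,.25,98.3);go(.586,.067,.25,-81.7)
T=eyes.calibration("wrist")["world_from_camera"]; s=ctrl.observe(); print(R.from_rotvec(s["eef_rot"]).as_matrix().T@(T[:3,3]-s["tcp_pos"])); print(R.from_rotvec(s["eef_rot"]).as_matrix().round(2), eyes.calibration("wrist")["fovy"])
E
```

```text
shift [-2.7686 -1.7343 -0.1277] turn [-3.000e-04 -1.000e-04 -1.218e-01] yaw now 76.37529894237615 q6 -0.06661873168468196
shift [-2.7686 -1.7343 -0.1277] turn [-1.000e-04  4.000e-04  8.782e-01] yaw now 76.37529894237615 q6 -0.06661873168468196
[ 0.08292705 -0.00047031  0.02045008]
[[-0.97  0.24 -0.  ]
 [ 0.24  0.97 -0.  ]
 [ 0.   -0.   -1.  ]] 65.95532221577653
```

>>> drive_tool([
  [-0.1,-0.063,-0.013,0,0,0,1],
  [-0.2,-0.126,-0.026,0,0,0,1],
  [-0.3,-0.189,-0.039,0,0,0,1],
  [-0.4,-0.252,-0.052,0,0,0,1],
  [-0.5,-0.315,-0.065,0,0,0,1],
  [-0.6,-0.378,-0.078,0,0,0,1],
  [-0.7,-0.441,-0.091,0,0,0,1],
  [-0.8,-0.504,-0.104,0,0,0,1],
  [-0.9,-0.567,-0.117,0,0,0,1],
  [-1,-0.63,-0.13,0,0,0,1],
])

```text
clock: 1.1
tcp_pos: [0.2948, 0.3642, 0.4305]
eef_rot: [-0.373, -3.119, 0.001]
force: [0.4, -0.2, 0.4]
opening: 1.0
grip_force: 0.0
```

>>> drive_tool([
  [-0.1,-0.063,0,0,0,0,1],
  [-0.2,-0.126,0,0,0,0,1],
  [-0.3,-0.189,0,0,0,0,1],
  [-0.4,-0.252,0,0,0,0,1],
  [-0.5,-0.315,0,0,0,0,1],
  [-0.6,-0.378,0,0,0,0,1],
  [-0.7,-0.441,0,0,0,0,1],
  [-0.8,-0.504,0,0,0,0,1],
  [-0.9,-0.567,0,0,0,0,1],
  [-1,-0.63,0,0,0,0,1],
])

```text
clock: 2.1
tcp_pos: [0.4595, 0.1946, 0.4304]
eef_rot: [-0.373, -3.119, 0.0]
force: [0.9, 0.2, -0.0]
opening: 0.999
grip_force: 0.0
```

```bash
python3 - <<'E'
from h import *
go(.586,.067,.27,98.3); print(ctrl.observe())
E
```

```text
shift [-0.7648 -0.471  -0.0983] turn [-1.000e-04 -2.000e-04 -1.218e-01] yaw now 76.37373676106857 q6 -1.005827324137735
{'clock': 2.1, 'q': array([ 3.27142780e-01,  1.65750758e-01,  1.62548679e+00, -1.36994840e-05,
        1.35091687e+00, -1.00582732e+00]), 'qd': array([-0.43666215,  0.18624676, -0.21396349, -0.00065639,  0.02656929,
       -0.43188954]), 'effort': array([ 3.11807670e+00, -4.73764801e+01, -3.41427791e+01, -2.97245882e-03,
        3.88670561e-02,  8.88030902e-01]), 'tcp_pos': array([0.45952226, 0.19458105, 0.43039055]), 'eef_rot': array([-3.72632656e-01, -3.11891028e+00,  3.99566151e-04]), 'force': array([ 0.87977428,  0.16081384, -0.0387124 ]), 'wrist_torque': array([ 0.00991352, -0.06577034,  0.02919005]), 'grip_force': 0.0, 'opening': 0.9992600631451306}
```

>>> drive_tool([
  [-0.1,-0.06,-0.012,0,0,-0.02,1],
  [-0.2,-0.12,-0.024,0,0,-0.04,1],
  [-0.3,-0.18,-0.036,0,0,-0.06,1],
  [-0.4,-0.24,-0.05,0,0,-0.08,1],
  [-0.5,-0.31,-0.065,0,0,-0.1,1],
  [-0.6,-0.37,-0.08,0,0,-0.12,1],
  [-0.7,-0.43,-0.09,0,0,-0.1218,1],
  [-0.7686,-0.4743,-0.098,0,0,-0.1218,1],
  [-0.7686,-0.4743,-0.098,0,0,-0.1218,1],
  [-0.7686,-0.4743,-0.098,0,0,-0.1218,1],
])

```text
clock: 3.1
tcp_pos: [0.5858, 0.0672, 0.4498]
eef_rot: [0.227, -3.132, -0.0]
force: [0.2, 0.4, 1.0]
opening: 0.999
grip_force: 0.0
```

```bash
python3 - <<'E'
from h import *
import cv2,pickle
pickle.dump(eyes.calibration("wrist"),open("w1.pkl","wb"))
im=eyes.capture("wrist"); cv2.imwrite("pics/w1.png",cv2.resize(im[...,::-1],(800,600),interpolation=cv2.INTER_CUBIC))
go(.586,.067,.185,98.3)
E
```

```text
shift [-0.0019 -0.0029  0.4249] turn [ 0.0001 -0.0002  0.0001] yaw now 98.31190910870149 q6 -1.663258574396498
```

View pics/w1.png

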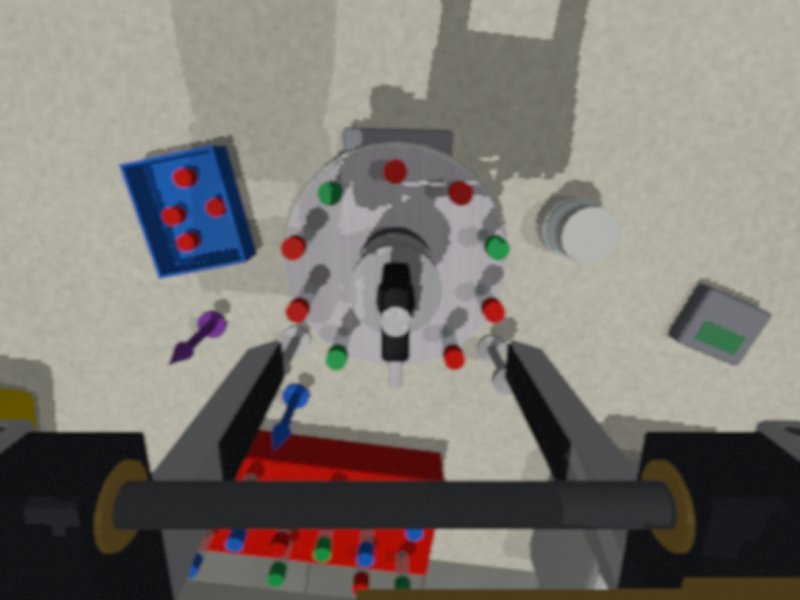

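The wrist view shows all nine caps, the tab at (395,372), the white knob top disc at (396,321) and the grey pointed post's foot at (296,335), with its tip hidden behind a finger.

```bash
python3 - <<'E'
from h import *
import pickle
c=pickle.load(open("w1.pkl","rb")); W=lambda p:(np.atleast_2d(p)+.5)/1.5625-.5
p=[(454,357),(493,311),(497,248),(460,193),(395,171),(330,193),(293,248),(297,311),(336,357)]
x,r=fit(atz("wrist",W(p),.116,c),np.arange(1,10)); print(x[:2],np.degrees(x[2]),r)
f=atz("wrist",W((296,335)),.004,c)[0]; print("foot",f,np.degrees(np.arctan2(*(f-x[:2])[::-1])))
b=atz("wrist",W([(396,265),(395,360),(396,321)]),.199,c);print(b,np.degrees(np.arctan2(*(b[1]-b[0])[::-1])))
E
```

```text
[0.58785088 0.06700922] 8.32252698724281 0.00030744696096729907
foot [ 0.68810624 -0.01707563] -39.98678924710848
[[0.55773205 0.06303302]
 [0.61031376 0.07021877]
 [0.5878833  0.06746894]] 7.781774028405638
```

>>> drive_tool([
  [-0.006,0,0.06,0,0,0,1],
  [-0.006,0,0.12,0,0,0,1],
  [-0.006,0,0.18,0,0,0,1],
  [-0.006,0,0.24,0,0,0,1],
  [-0.006,0,0.3,0,0,0,1],
  [-0.006,0,0.36,0,0,0,1],
  [-0.006,0,0.4,0,0,0,0.8],
  [-0.006,0,0.425,0,0,0,0.6],
  [-0.006,0,0.425,0,0,0,0.4],
  [-0.006,0,0.425,0,0,0,0.3],
], force=10)

```text
clock: 4.15
tcp_pos: [0.5873, 0.0671, 0.3656]
eef_rot: [-0.227, 3.133, -0.0]
force: [0.4, -0.2, 0.6]
opening: 0.695
grip_force: 0.0
```

>>> drive_tool([
  [0,0,0,0,0,0,0.22],
  [0,0,0,0,0,0,0.2],
  [0,0,0,0,0,0,0.15],
  [0,0,0,0,0,0,0.1],
  [0,0,0,0,0,0,0.1],
  [0,0,0,0,0,0,0],
  [0,0,0,0,0,0,0],
  [0,0,0,0,0,0,0],
  [0,0,0,0,0,0,0],
  [0,0,0,0,0,0,0],
], force=10)

```text
clock: 5.15
tcp_pos: [0.5871, 0.0677, 0.3653]
eef_rot: [0.228, -3.133, -0.002]
force: [-0.8, 4.1, 1.4]
opening: 0.17
grip_force: 10.1
```

```bash
python3 - <<'E'
from h import *
s=ctrl.observe(); print(s["tcp_pos"],s["force"],s["wrist_torque"],s["opening"],s["grip_force"])
E
```

```text
[0.58710225 0.06767342 0.36534603] [-0.75093941  4.10857691  1.44384497] [ 0.76631111  0.18671363 -0.02215096] 0.17035770926424887 10.132651687745238
```

>>> drive_tool([
  [0,0.003,0.003,0,0,0,0],
  [0,0.003,0.006,0,0,0,0],
  [0,0.003,0.009,0,0,0,0],
  [0,0.003,0.012,0,0,0,0],
  [0,0.003,0.016,0,0,0,0],
  [0,0.003,0.02,0,0,0,0],
  [0,0.003,0.024,0,0,0,0],
  [0,0.003,0.028,0,0,0,0],
  [0,0.003,0.032,0,0,0,0],
  [0,0.003,0.032,0,0,0,0],
], force=12)

```text
clock: 6.15
tcp_pos: [0.5871, 0.0678, 0.3587]
eef_rot: [0.227, -3.133, -0.0]
force: [0.3, 5.2, -1.1]
opening: 0.169
grip_force: 12.0
```

>>> drive_tool([
  [0,0.001,0.001,0,0,0,0],
  [0,0.002,0.002,0,0,0,0],
  [0,0.003,0.003,0,0,0,0],
  [0,0.004,0.004,0,0,0,0],
  [0,0.005,0.005,0,0,0,0],
  [0,0.005,0.006,0,0,0,0],
  [0,0.005,0.007,0,0,0,0],
  [0,0.005,0.008,0,0,0,0],
  [0,0.005,0.009,0,0,0,0],
  [0,0.005,0.01,0,0,0,0],
], force=12)

```text
clock: 7.15
tcp_pos: [0.587, 0.0683, 0.3569]
eef_rot: [-0.227, 3.133, -0.001]
force: [0.1, -4.7, 2.5]
opening: 0.17
grip_force: 12.1
```

>>> drive_tool([
  [0,-0.001,0.001,0,0,0,0],
  [0,-0.002,0.001,0,0,0,0],
  [0,-0.0025,0.002,0,0,0,0],
  [0,-0.0025,0.002,0,0,0,0],
  [0,-0.0025,0.003,0,0,0,0],
  [0,-0.0025,0.003,0,0,0,0],
  [0,-0.0025,0.004,0,0,0,0],
  [0,-0.0025,0.004,0,0,0,0],
  [0,-0.0025,0.005,0,0,0,0],
  [0,-0.0025,0.005,0,0,0,0],
], force=12)

```text
clock: 8.15
tcp_pos: [0.587, 0.0682, 0.3563]
eef_rot: [-0.227, 3.133, -0.0]
force: [-1.5, -4.7, 4.3]
opening: 0.171
grip_force: 12.3
```

>>> drive_tool([
  [0,-0.002,0.002,0,0,0.015,0],
  [0,-0.002,0.003,0,0,0.03,0],
  [0,-0.002,0.003,0,0,0.045,0],
  [0,-0.002,0.003,0,0,0.06,0],
  [0,-0.002,0.003,0,0,0.075,0],
  [0,-0.002,0.003,0,0,0.09,0],
  [0,-0.002,0.003,0,0,0.105,0],
  [0,-0.002,0.003,0,0,0.12,0],
  [0,-0.002,0.003,0,0,0.135,0],
  [0,-0.002,0.003,0,0,0.15,0],
], force=15)

```text
clock: 9.15
tcp_pos: [0.587, 0.0679, 0.3552]
eef_rot: [-0.513, -3.099, 0.0]
force: [-0.3, -4.1, 1.2]
opening: 0.171
grip_force: 15.2
```

```bash
python3 - <<'E'
from h import *
s=ctrl.observe(); print(s["tcp_pos"],s["force"],s["wrist_torque"],s["opening"],s["grip_force"]); go(.587,.068,.175,98.3)
E
```

```text
[0.58704977 0.06791932 0.35523094] [-0.34624276 -4.12140871  1.16798693] [-0.76799492  0.05962395  0.30491333] 0.17067976519002834 15.163316905964166
shift [0.0004 0.0003 0.0012] turn [-0.     -0.     -0.1505] yaw now 71.20624230084235 q6 -1.1895767679641152
```

>>> drive_tool([
  [0,0,0,0,0,-0.008,0],
  [0,0,0,0,0,-0.016,0],
  [0,0,0.001,0,0,-0.02,0],
  [0,0,0.002,0,0,-0.02,0],
  [0,0,0.003,0,0,-0.02,0],
  [0,0,0.004,0,0,-0.02,0],
  [0,0,0.005,0,0,-0.02,0],
  [0,0,0.006,0,0,-0.02,0],
  [0,0,0.007,0,0,-0.02,0],
  [0,0,0.007,0,0,-0.02,0],
], force=12)

```text
clock: 10.15
tcp_pos: [0.5871, 0.0679, 0.3538]
eef_rot: [-0.413, -3.114, -0.0]
force: [-0.2, -2.2, 1.5]
opening: 0.169
grip_force: 12.1
```

```bash
python3 - <<'E'
from h import *
s=ctrl.observe(); print(s["tcp_pos"],s["force"],s["wrist_torque"],s["opening"],s["grip_force"]); go(.587,.068,.175,98.3)
E
```

```text
[0.58707264 0.06789723 0.3537962 ] [-0.24646407 -2.17951226  1.4689194 ] [-0.43865447  0.11154257  0.05583806] 0.16916532108189716 12.130641551921144
shift [ 0.0005  0.0004 -0.006 ] turn [ 0.   -0.   -0.13] yaw now 74.90253495394951 q6 -1.254172207441929
```

>>> drive_tool([
  [0,0,0.001,0,0,0,0],
  [0,0,0.002,0,0,0,0],
  [0,0,0.003,0,0,0,0],
  [0,0,0.004,0,0,0,0],
  [0,0,0.005,0,0,0,0],
  [0,0,0.006,0,0,0,0],
  [0,0,0.007,0,0,0,0],
  [0,0,0.008,0,0,0,0],
  [0,0,0.01,0,0,0,0],
  [0,0,0.01,0,0,0,0],
], force=12)

```text
clock: 11.15
tcp_pos: [0.5871, 0.0679, 0.3517]
eef_rot: [-0.413, -3.114, -0.0]
force: [0.1, -1.3, 0.1]
opening: 0.17
grip_force: 12.1
```

>>> drive_tool([
  [0,0,0.001,0,0,0,0],
  [0,0,0.002,0,0,0,0],
  [0,0,0.003,0,0,0,0],
  [0,0,0.004,0,0,0,0],
  [0,0,0.006,0,0,0,0],
  [0,0,0.008,0,0,0,0],
  [0,0,0.01,0,0,0,0],
  [0,0,0.012,0,0,0,0],
  [0,0,0.013,0,0,0,0],
  [0,0,0.013,0,0,0,0],
], force=12)

```text
clock: 12.15
tcp_pos: [0.5871, 0.0678, 0.3495]
eef_rot: [0.413, 3.114, 0.0]
force: [-2.0, -1.6, 5.4]
opening: 0.168
grip_force: 12.2
```

```bash
python3 - <<'E'
from h import *
import cv2
s=ctrl.observe(); print(s["tcp_pos"],s["force"],s["wrist_torque"],s["opening"],s["grip_force"]); go(.587,.068,.175,98.3)
for n,(a,b,c,d) in (("top",(130,215,200,312)),("side",(148,238,210,330))):
    im=eyes.capture(n)[a:b,c:d,::-1]; cv2.imwrite(f"pics/{n}1.png",cv2.resize(im,None,fx=6.5,fy=6.5,interpolation=cv2.INTER_CUBIC))
E
```

```text
[0.58707189 0.0678341  0.34948141] [-2.04619907 -1.59202621  5.44515091] [-0.15060038  0.52730487 -0.01017477] 0.16779836199003229 12.233393095666543
shift [ 0.0006  0.0007 -0.0276] turn [ 0.0e+00  1.0e-04 -1.3e-01] yaw now 74.89814347505852 q6 -1.2541719515553362
```

View pics/side1.png

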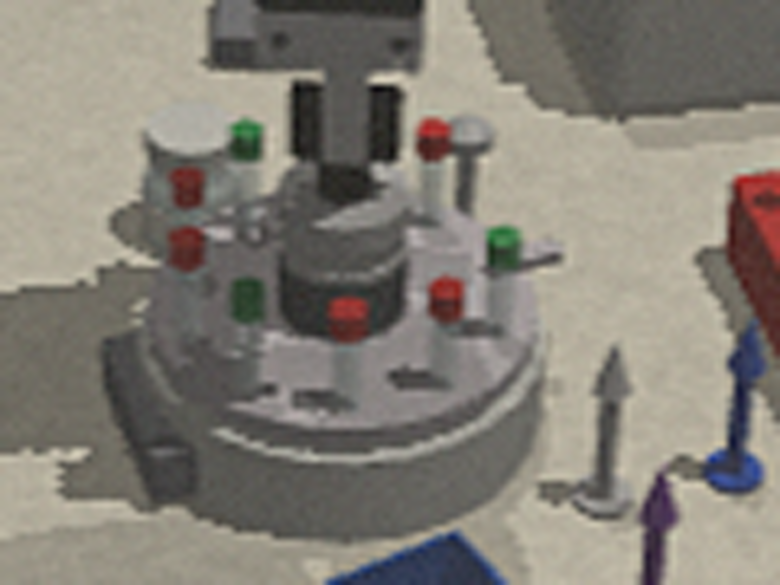

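The side view shows the knob lowered with its collar down on the hub and the carousel almost unmoved. Next I'll press slightly more and turn clockwise with a firm grip.

>>> drive_tool([
  [0,0,0,0,0,0,0],
  [0,0,0.002,0,0,0,0],
  [0,0,0.003,0,0,0,0],
  [0,0,0.003,0,0,0,0],
  [0,0,0.003,0,0,0.01,0],
  [0,0,0.003,0,0,0.02,0],
  [0,0,0.003,0,0,0.035,0],
  [0,0,0.003,0,0,0.05,0],
  [0,0,0.003,0,0,0.065,0],
  [0,0,0.003,0,0,0.08,0],
], force=40)

```text
clock: 13.25
tcp_pos: [0.587, 0.0679, 0.3494]
eef_rot: [0.802, 3.037, 0.0]
force: [-4.5, -0.4, 9.6]
opening: 0.164
grip_force: 40.5
```

>>> drive_tool([
  [0,0,0,0,0,0.018,0],
  [0,0,0,0,0,0.036,0],
  [0,0,0,0,0,0.055,0],
  [0,0,0,0,0,0.075,0],
  [0,0,0,0,0,0.095,0],
  [0,0,0,0,0,0.115,0],
  [0,0,0,0,0,0.135,0],
  [0,0,0,0,0,0.155,0],
  [0,0,0,0,0,0.175,0],
  [0,0,0,0,0,0.185,0],
])

```text
clock: 14.25
tcp_pos: [0.587, 0.0677, 0.3494]
eef_rot: [1.64, 2.679, -0.0]
force: [-6.6, -0.9, 10.7]
opening: 0.171
grip_force: 40.5
```

```bash
python3 - <<'E'
from h import *
import cv2,pickle
s=ctrl.observe(); print(s["tcp_pos"],s["force"],s["wrist_torque"],s["opening"],s["grip_force"]); go(.587,.068,.175,98.3)
pickle.dump(eyes.calibration("wrist"),open("w2.pkl","wb"))
im=eyes.capture("wrist"); cv2.imwrite("pics/w2.png",cv2.resize(im[...,::-1],(800,600),interpolation=cv2.INTER_CUBIC))
im=eyes.capture("side")[148:238,210:330,::-1]; cv2.imwrite(f"pics/side2.png",cv2.resize(im,None,fx=6.5,fy=6.5,interpolation=cv2.INTER_CUBIC))
E
```

```text
[0.58698056 0.06773574 0.34939585] [-6.5926952  -0.88277545 10.74392377] [-0.44514566  1.17700173  0.22808814] 0.17063466374622338 40.494230648037046
shift [ 0.0011  0.0007 -0.028 ] turn [-1.000e-04  1.000e-04 -3.957e-01] yaw now 27.070791960362225 q6 -0.41941238577494055
```

View pics/side2.png

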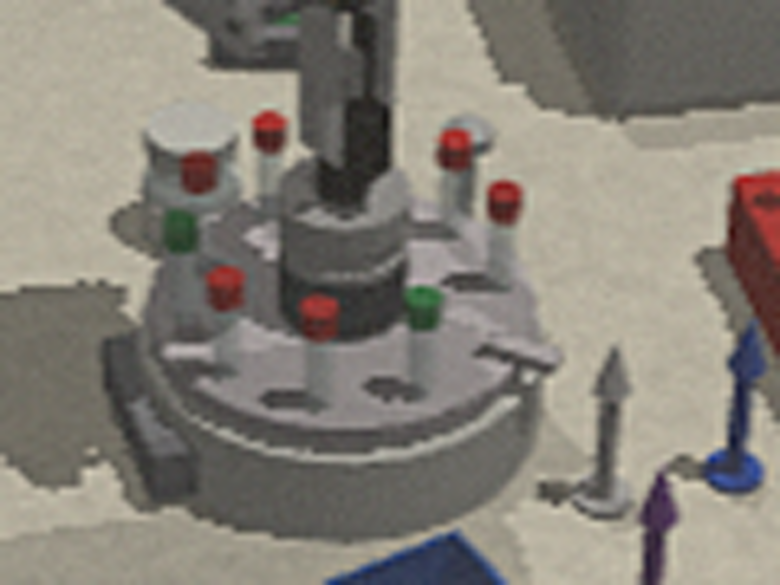

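The side view shows the carousel turned, with the tab at (540,350) and eight caps readable.

```bash
cat >>h.py <<'E'
def sidefit(sc,k):
    S=(np.array(sc)+.5)/6.5-.5+[210,148]; x,r=fit(atz("side",S,.116),np.array(k)); print(x[:2],np.degrees(x[2]),r)
E
python3 - <<'E'
from h import *
sidefit([(503,203),(455,150),(268,132),(198,172),(180,230),(225,288),(319,318),(423,307)],[1,2,4,5,6,7,8,9])
E
```

```text
[0.58642786 0.06337129] -38.25767560902419 0.0005089631010650788
```

>>> drive_tool([
  [0,0,0,0,0,0.003,0],
  [0,0,0,0,0,0.006,0],
  [0,0,0,0,0,0.008,0],
  [0,0,0,0,0,0.008,0],
  [0,0,0,0,0,0.008,0],
  [0,0,0,0,0,0.004,0],
  [0,0,0,0,0,0,0],
  [0,0,-0.002,0,0,-0.004,0],
  [0,0,-0.004,0,0,-0.006,0],
  [0,0,-0.004,0,0,-0.006,0],
])

```text
clock: 15.35
tcp_pos: [0.587, 0.0678, 0.3494]
eef_rot: [-1.611, -2.697, 0.001]
force: [-3.4, -2.2, 4.3]
opening: 0.164
grip_force: 40.2
```

>>> drive_tool([
  [0,0,0,0,0,0,0.2],
  [0,0,0,0,0,0,0.3],
  [0,0,0,0,0,0,0.4],
  [0,0,0,0,0,0,0.5],
  [0,0,0,0,0,0,0.6],
  [0,0,0,0,0,0,0.7],
  [0,0,0,0,0,0,0.7],
  [0,0,0,0,0,0,0.7],
  [0,0,0,0,0,0,0.7],
  [0,0,0,0,0,0,0.7],
], force=10)

```text
clock: 16.35
tcp_pos: [0.5871, 0.0679, 0.3494]
eef_rot: [-1.611, -2.697, 0.0]
force: [0.2, 0.5, -0.1]
opening: 0.701
grip_force: 0.0
```

>>> drive_tool([
  [0,0,-0.04,0,0,0,0.7],
  [0,0,-0.1,0,0,0,0.7],
  [0,0,-0.16,0,0,0,0.7],
  [0,0,-0.22,0,0,0,0.7],
  [0,0,-0.3,0,0,0,0.7],
  [0,0,-0.38,0,0,0,0.7],
  [0,0,-0.46,0,0,0,0.7],
  [0,0,-0.54,0,0,0,0.7],
  [0,0,-0.6,0,0,0,0.7],
  [0,0,-0.6,0,0,0,0.7],
])

```text
clock: 17.35
tcp_pos: [0.5869, 0.0679, 0.4716]
eef_rot: [1.61, 2.695, 0.003]
force: [0.1, 0.7, -0.2]
opening: 0.703
grip_force: 0.0
```

```bash
python3 - <<'E'
from h import *
import cv2,pickle
s=ctrl.observe(); print(s["tcp_pos"],s["force"],s["opening"])
pickle.dump(eyes.calibration("wrist"),open("w3.pkl","wb"))
im=eyes.capture("wrist"); cv2.imwrite("pics/w3.png",cv2.resize(im[...,::-1],(800,600),interpolation=cv2.INTER_CUBIC))
im=eyes.capture("side")[148:238,210:330,::-1]; cv2.imwrite(f"pics/side3.png",cv2.resize(im,None,fx=6.5,fy=6.5,interpolation=cv2.INTER_CUBIC))
E
```

```text
[0.58690378 0.06785925 0.47161406] [ 0.13177034  0.68541334 -0.19553118] 0.7031338788050814
```

View pics/side3.png

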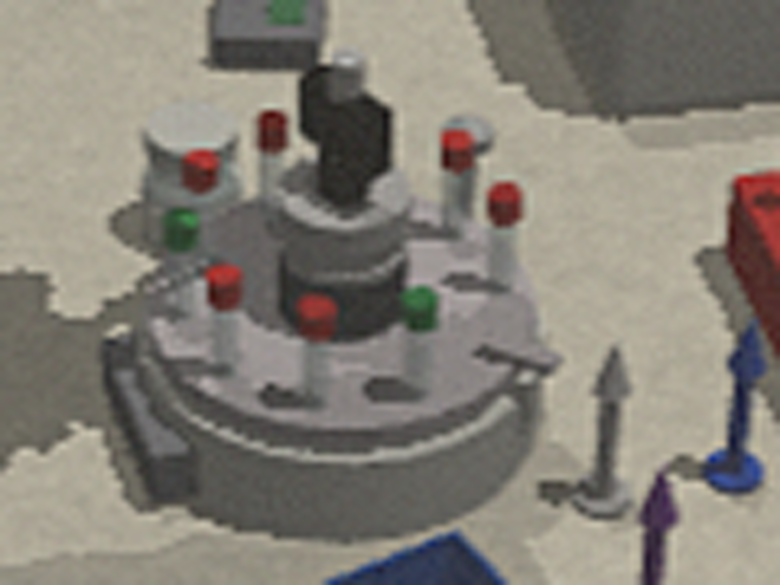

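View pics/w3.png

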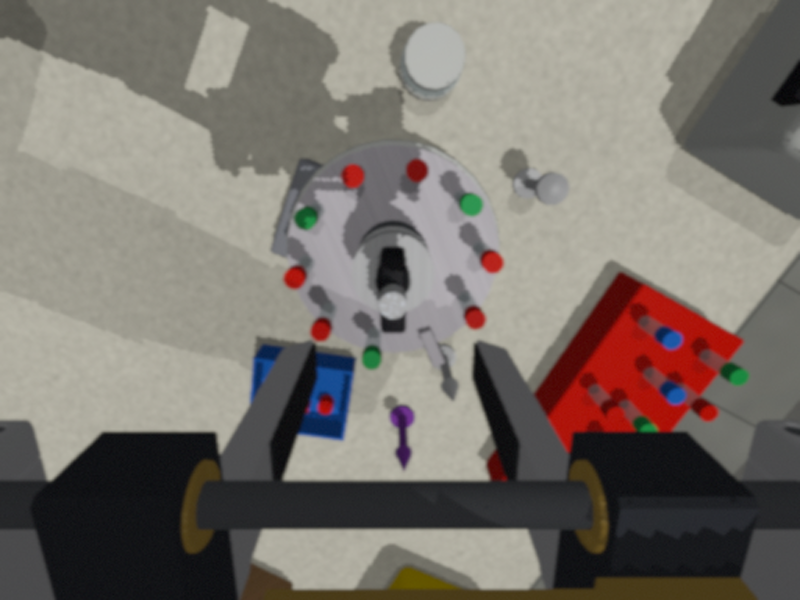

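Both views show the tab pointing at the grey post: in the wrist view the tab is at (428,332), the post foot at (443,352) and its tip at (451,396). The knob is free of the gripper with its disc at (393,305).

```bash
python3 - <<'E'
from h import *
import pickle
c=pickle.load(open("w3.pkl","rb")); W=lambda p:(np.atleast_2d(p)+.5)/1.5625-.5
p=[(475,318),(492,262),(471,204),(417,170),(353,176),(306,218),(295,277),(321,330),(372,357)]
x,r=fit(atz("wrist",W(p),.116,c),np.arange(1,10)); print(x[:2],np.degrees(x[2]),r)
for q,z in (((443,353),.004),((452,398),.092)):
    f=atz("wrist",W(q),z,c)[0]; d=f-x[:2]; print(f,np.degrees(np.arctan2(d[1],d[0])), "y in carousel", -np.sin(x[2])*d[0]+np.cos(x[2])*d[1])
# knob height: disc on the axis -> height from ray
for n,q in (("wrist",W((393,305))[0]),("side",(np.array((348,60))+.5)/6.5-.5+[210,148])):
    o,d=ray(n,q,c if n=="wrist" else None); d=d[0]; ctr=x[:2] if n=="wrist" else np.array([.5866,.0640]); t=(d[:2]@(ctr-o[:2]))/(d[:2]@d[:2]); print(n,"knob disc z",(o+t*d)[2])
sidefit([(504,203),(457,150),(271,131),(201,171),(180,230),(224,287),(317,317),(419,308)],[1,2,4,5,6,7,8,9])
o,d=ray("side",(np.array((348,55))+.5)/6.5-.5+[210,148]);d=d[0];t=(d[:2]@(np.array([.5866,.0645])-o[:2]))/(d[:2]@d[:2]); print("knob disc z at start",(o+t*d)[2])
E
```

```text
[0.58836006 0.06726587] -39.034571142656574 0.0003068149962285208
[ 0.69086027 -0.0123334 ] -37.8320790031689 y in carousel 0.0027235095095133888
[ 0.69111602 -0.01539806] -38.81557986538724 y in carousel 0.0005040565994177265
wrist knob disc z 0.19941981126653052
side knob disc z 0.20052702018201962
[0.58665008 0.06349738] -38.960974038907445 0.00037200549570884226
knob disc z at start 0.2028085341351591
```

The steel disc is the fixed shaft end. It now stands about 16 mm proud, and the grip bar and collar sit about 35 crop pixels (about 16 mm) lower than at the start, so the knob is home. The tab line passes 0.5 to 3 mm from the post, against a 7 mm limit.

```bash
python3 -c "
from station import ctrl
print(ctrl.sign_off())"
```

```text
the job is handed in; nothing more can be done
None
```

The job is handed in, with no verdict returned: the knob is fully home in gear and released, and the carousel's tab points at the pointed post, passing an estimated 0.5–3 mm from its centre (limit 7 mm).

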